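# Set the pad clearance of a disc brake on the bench jig

### The arm

A 6-joint arm with a two-finger parallel gripper is mounted at the origin on the work surface. World frame = base frame: x ahead of the robot, y to its left, z up, the work surface at z = 0. Lengths are in m, angles in rad, forces in N, time in s.
With the tool pointing down it reaches from about 0.3 to 0.875 m from the base axis. Payload 4.2 kg.
Tool frame: the origin (TCP) lies midway between the tips of the shut fingers; the grasp point (between the pads) lies 19 mm behind it; z points along the fingers, y is the direction in which the jaws open and shut (so a half turn about z gives the same grasp; the last joint's range is limited). The gripper opens to 85 mm and grips with 20 to 120 N. Pads are 22 mm wide; open, the fingers measure 114 mm over their backs; the gripper's body (76 mm by 85 mm) begins 54 mm behind the grasp point. The pads swing forward as they close: fully open they stand 13 mm farther back than shut.
Start: joints at [-1.243, 0.32, 1.565, -0, 1.257, -0.02], TCP at [0.196, -0.541, 0.231] pointing down, gripper open.
Joint ranges: [-3.11, 3.11], [-0.84, 2.01], [0.21, 2.61], [-1.34, 4.49], [0.05, 2.63], [-2.56, 2.56]. Speed limits (rad/s): [2.57, 2.57, 3.14, 3.14, 3.14, 3.14].

### API

Orientations are given as a 3x3 rotation matrix whose columns are the frame's x, y, z axes.
In Python, from rig import move_ptp, movel, set_joints, grip, dwell, inverse_kinematics, snapshot, camera_model, Unreachable, finish_job, current_t, current_q, current_qvel, current_tau, current_tcp_pos, current_ee_rot, current_ft_force, current_ft_torque, current_grip_width gives the robot as it stands. Calls block until the motion is done:
- move_ptp(position, orientation): joint-space move of the TCP to a pose.
- movel(position, rotation=None, rate=0.15, f_stop=None): straight line of the TCP; rotation=None keeps the orientation; rate is the mean speed in m/s. With f_stop (N) it stops when the force on the tool has changed by that much, and returns True; else False.
- set_joints(angles): joint-space move.
- grip(opening, squeeze=None): finger opening in m; squeeze is the grip in N (None keeps the last); returns when the fingers have stopped.
- dwell(seconds).
- inverse_kinematics(position, orientation): joint angles nearest the present ones, or None.
- snapshot(name): name is "side" or "top" or "wrist"; returns the picture (384x512x3 uint8, red, green, blue); there is no depth.
- camera_model(name): a dict with "fx", "fy", "cx", "cy" (pixels), "origin" and "orientation" of the camera in the world. Camera axes: x right, y down, z forward; pixel columns grow to the right and rows downward; lengths in m; the calibration is good to about 2 mm. A picture is of the moment at which its call begins: read the wrist's pose just before it. camera_model takes no time and is no camera call; for the wrist camera it gives the pose at the moment of the call.
A pose or a line that the arm cannot do raises Unreachable and nothing moves.
- finish_job(): hands the job in, once; it reports no verdict.
Readings, each from a call of its own:
- current_t(): time.
- current_q(): joint angles.
- current_qvel(): joint speeds.
- current_tau(): joint torques, N m.
- current_tcp_pos(): TCP position.
- current_ee_rot(): TCP orientation.
- current_ft_force(): force on the tool from outside, world axes, zero at the start.
- current_ft_torque(): the same for the moment, N m.
- current_grip_width(): finger opening in m.
Only numpy, scipy, OpenCV 4.12 (cv2) and the standard library are available. Lean on these libraries where they do the work, as an engineer would, in place of code of your own. Each camera call takes 0.05 s, during which the arm holds its last target.

### The job

Slide the brake caliper's carriage fully home against its yellow stop so that the caliper straddles the disc, then turn the blue clamp knob clockwise until it is tight to lock it there. Then turn the red pad adjuster clockwise until the pad seats on the disc, back it off a quarter turn, and finish still gripping the adjuster there: do not let go of it. Leave the other things on the bench where they are.

Things in the scene. Friction and masses are not known exactly. Their poses are not given: they have to be found in the camera images.
- jig: Fixed brake set-up jig: dark steel base plate 160 x 380 x 12 mm on the table; origin at table height on the rail's line, plate spans x -80..80, y -195..185 mm. +y runs along the steel rail, away from the disc: steel, 160 mm across, level at height 56..59 mm, centre at y = -110 mm. Yellow stop block, 100 mm wide, at y = -12 mm, top 33 mm. A grey carriage with a black caliper rides on the rail.
- carriage (a joint): Slide of the carriage, m: 0 = home against the stop, grows along the jig's +y away from the disc, up to 0.08. About 6 N of friction, clamp loose or tight; stays where left. It carries two upright knobs on the rail's line, 95 mm apart: red adjuster over the caliper, blue clamp knob farther from the disc (at home y = -45 and +50 mm). Gripping the clamp knob, the carriage can be pulled along.
- clamp (a joint): Angle of the blue clamp knob, rad: 0 = fully tight (hard stop), grows as it is turned anticlockwise seen from above (loosened), up to 4. Friction about 0.08 N m, stays where it is left; it does not rise or sink.
- clamp_grip (a point): Grip point of the clamp knob: on its upright axis, 10 mm below its top. Blue six-lobed knob, 40 mm across, 26 mm tall (102 to 128 mm above the table) on a 16 mm stem, white pointer line on top; moves with the carriage, whose top is at 63 mm here (steel boss to 77 mm).
- adjuster (a joint): Angle of the red pad adjuster, rad: 0 = pad seated on the disc (hard stop), grows as it is turned anticlockwise seen from above (backed off), up to 4; a quarter turn off the seat is 1.571. Friction about 0.06 N m, stays where it is left; it does not rise or sink.
- adjuster_grip (a point): Grip point of the pad adjuster: on its upright axis, 10 mm below its top. Red round fine-ribbed knob, 34 mm across, 26 mm tall (102 to 128 mm above the table) on a 16 mm stem; white pointer line on top, four white quarter marks on the caliper round it; moves with the carriage. The caliper's top is at 88 mm.
- spare_pad: Bystander: spare brake pad, 26 x 34 x 8 mm, lying on the jig's base plate; origin at its underside. Leave it alone.
- hex_key: Bystander: L-shaped steel hex key, 100 x 25 x 6 mm, lying on the table; origin at its underside. Leave it alone.
- grease_tub: Bystander: closed tub, 60 mm across, 50 mm high; origin at its underside. Leave it alone.
- parts_can: Bystander: open orange can, 90 mm across, 85 mm high; origin at its underside. Leave it alone.
- spanner: Bystander: steel spanner lying flat; origin at its underside. Leave it alone.
- spacer: Bystander: black ring, 39 mm across, 10 mm high; origin at its underside. Leave it alone.
- sprockets: Bystander: stack of steel sprockets, 96 mm across, 22 mm high; origin at its underside. Leave it alone.

How it is judged:
By the outcome, as a careful person would: the job done as asked, in the order asked, and still so for the second after the job is handed in, while the arm keeps its last pose, push and grip.
It also fails if it takes over 48 s, if anything falls off the work surface, if the arm or the gripper's body presses on something with over 40 N, if the wrist force passes 120 N, or if a joint passes its speed limit or range.

## Working session

There is one attempt and no reset: what is moved stays moved. The work goes in short steps, each a Python script; the robot and the scene stay as the last script left them, time stands still between calls to the robot, and variables do not carry over. Pictures are saved under pics/ and viewed, and the job is handed in when it is done.

```bash
mkdir -p pics; ls; python3 - <<'E'
from rig import *
import cv2
for n in ["side","top","wrist"]:
    im=snapshot(n); cv2.imwrite(f"pics/{n}0.png",im[:,:,::-1]); print(n,camera_model(n))
print(current_t(),current_tcp_pos(),current_ee_rot())
E
```

```text
pics
side {'fx': 373.5771309922598, 'fy': 373.5771309922598, 'cx': 256.0947296672638, 'cy': 191.59896845663832, 'origin': array([ 0.30515269, -0.44250382,  0.55466566]), 'orientation': array([[ 0.89455668, -0.27917076,  0.34904447],
       [-0.44683184, -0.57688982,  0.68376856],
       [ 0.01047202, -0.76763391, -0.64080303]])}
top {'fx': 354.1294313697263, 'fy': 354.1294313697263, 'cx': 254.32800307839767, 'cy': 195.2819987682421, 'origin': array([0.42031239, 0.04569187, 0.77770258]), 'orientation': array([[ 0.00767119, -0.98258785,  0.18564018],
       [-0.99973876, -0.01153325, -0.01973305],
       [ 0.02153049, -0.18544031, -0.98241963]])}
wrist {'fx': 288.5722269031581, 'fy': 288.5722269031581, 'cx': 259.88355409415857, 'cy': 188.72494265141498, 'origin': array([ 0.25835521, -0.5174478 ,  0.37354273]), 'orientation': array([[ 0.34181839, -0.90639592, -0.24820681],
       [-0.93976125, -0.3305213 , -0.08720358],
       [-0.00299667,  0.26306293, -0.96477402]])}
0.15 [ 0.19586499 -0.54023379  0.23068288] [[ 9.40130332e-01  3.40814873e-01 -4.26364531e-04]
 [ 3.40815138e-01 -9.40129480e-01  1.26557851e-03]
 [ 3.04901152e-05 -1.33512024e-03 -9.99999108e-01]]
```

View pics/side0.png

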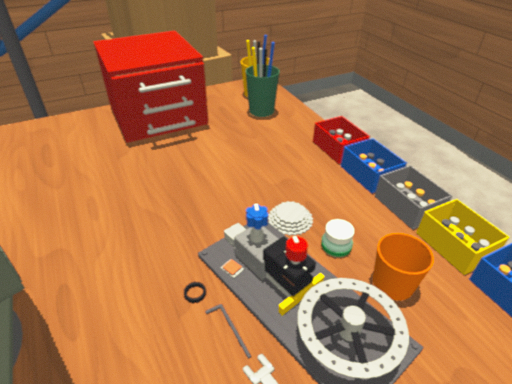

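View pics/top0.png

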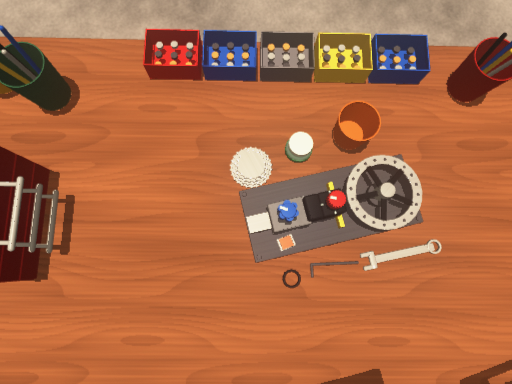

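```bash
python3 - <<'E'
import cv2
a=cv2.imread('pics/top0.png')[140:270,225:435]; cv2.imwrite('pics/tz.png',cv2.resize(a,None,fx=3.8,fy=3.8,interpolation=cv2.INTER_CUBIC))
a=cv2.imread('pics/side0.png')[190:340,190:390]; cv2.imwrite('pics/sz.png',cv2.resize(a,None,fx=4,fy=4,interpolation=cv2.INTER_CUBIC))
E
```

```text
(no output)
```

View pics/tz.png

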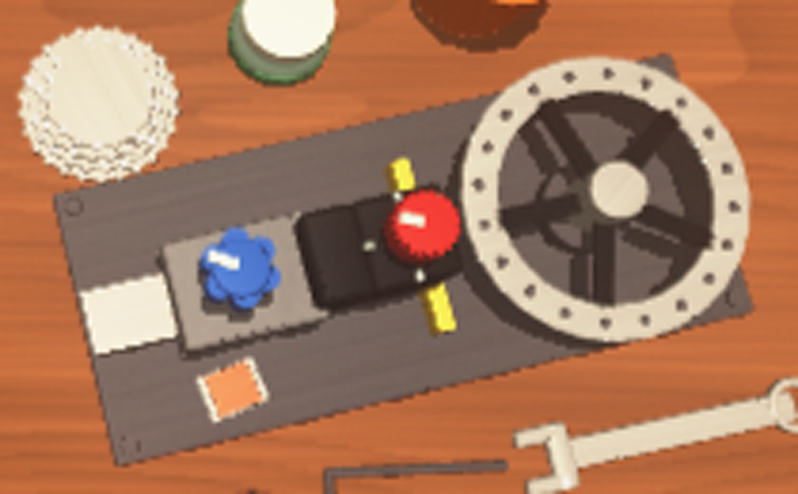

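View pics/sz.png

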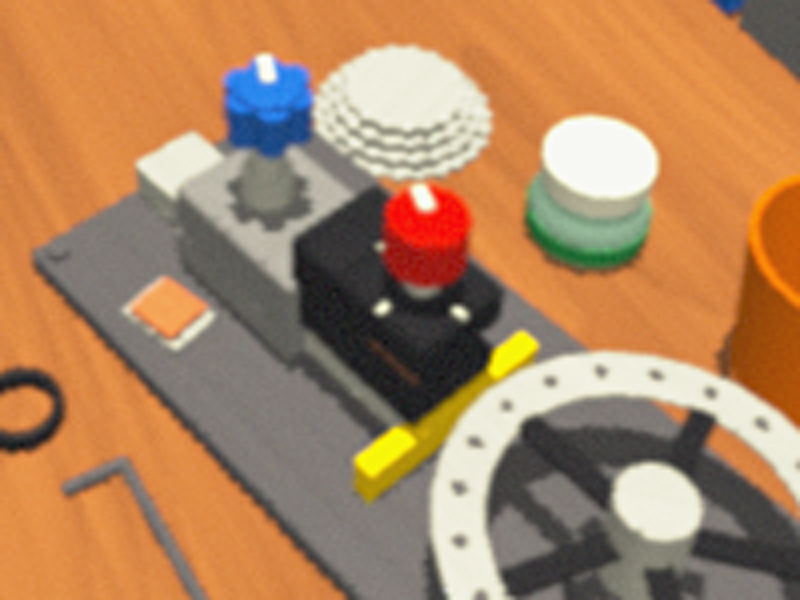

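```bash
cat > h.py <<'E'
import numpy as np, cv2
from scipy.optimize import least_squares
from rig import *
def proj(c,P):
    p=(np.atleast_2d(P)-c['origin'])@c['orientation']
    return np.c_[c['fx']*p[:,0]/p[:,2]+c['cx'], c['fy']*p[:,1]/p[:,2]+c['cy']]
def jig2w(p,J):
    x,y,a=J; c,s=np.cos(a),np.sin(a); J=np.array(J)
    return np.array([x+c*p[0]-s*p[1], y+s*p[0]+c*p[1], p[2]])
E
python3 - <<'E'
from h import *
T=lambda u,v:np.array([u/3.8+225-.37,v/3.8+140-.37]); S=lambda u,v:np.array([u/4+190-.37,v/4+190-.37])
ct,cs=camera_model('top'),camera_model('side')
L=[(ct,T(55,197),(.08,.185,.012),0),(ct,T(118,465),(-.08,.185,.012),0),(ct,T(668,55),(.08,-.195,.012),0),(ct,T(752,308),(-.08,-.195,.012),0),
(ct,T(605,198),(0,-.11,.059),0),(ct,T(240,264),(0,.05,.128),1),(ct,T(424,223),(0,-.045,.128),1),
(cs,S(37,255),(-.08,.185,.012),0),(cs,S(268,75),(0,.05,.128),1),(cs,S(427,205),(0,-.045,.128),1)]
def res(v):
    out=[]
    for c,px,p,k in L:
        p=np.array(p,float); p[1]+=k*v[3]; out.append(proj(c,jig2w(p,v[:3]))[0]-px)
    return np.array(out)
r=least_squares(lambda v:res(v).ravel(),[.4,-.1,.1,.04],loss='soft_l1')
print(r.x); print(res(r.x).round(1))
J=r.x[:3];s=r.x[3]
print(jig2w((0,.05+s,.118),J),jig2w((0,-.045+s,.118),J),jig2w((0,-.045,.118),J))
E
```

```text
[ 0.54275696 -0.13316042  0.2431823   0.05740385]
[[-0.8 -1.2]
 [-0.4  0.1]
 [ 0.9 -1.4]
 [ 1.1  0.3]
 [ 0.4 -1.1]
 [-0.4  0.4]
 [ 0.1 -0.4]
 [-1.9 -2. ]
 [-0.5  0.9]
 [-0.1  0.5]]
[ 0.51689492 -0.02891676  0.118     ] [ 0.53977021 -0.12112154  0.118     ] [ 0.55359262 -0.17683637  0.118     ]
```

```bash
cat >> h.py <<'E'
def R(th):
    c,s=np.cos(th),np.sin(th); return np.array([[c,s,0],[s,-c,0],[0,0,-1.]])
J0=np.array([0.54275696,-0.13316042,0.2431823]); S0=0.0574
E
python3 - <<'E'
from h import *
for s,yy in((S0,.05),(0,.05),(0,-.045)):
  p=jig2w((0,yy+s,.097),J0)
  for d in range(-180,181,30):
    q=inverse_kinematics(p,R(J0[2]+np.radians(d)))
    print(yy,s,d,None if q is None else np.round(q,2))
E
```

```text
0.05 0.0574 -180 [-0.08  0.36  1.89 -0.    0.9  -1.89]
0.05 0.0574 -150 [-0.08  0.36  1.89 -0.    0.9  -2.42]
0.05 0.0574 -120 None
0.05 0.0574 -90 None
0.05 0.0574 -60 [-0.08  0.36  1.89 -0.    0.9   2.3 ]
0.05 0.0574 -30 [-0.08  0.36  1.89 -0.    0.9   1.77]
0.05 0.0574 0 [-0.08  0.36  1.89 -0.    0.9   1.25]
0.05 0.0574 30 [-0.08  0.36  1.89 -0.    0.9   0.73]
0.05 0.0574 60 [-0.08  0.36  1.89 -0.    0.9   0.2 ]
0.05 0.0574 90 [-0.08  0.36  1.89 -0.    0.9  -0.32]
0.05 0.0574 120 [-0.08  0.36  1.89 -0.    0.9  -0.84]
0.05 0.0574 150 [-0.08  0.36  1.89 -0.    0.9  -1.37]
0.05 0.0574 180 [-0.08  0.36  1.89 -0.    0.9  -1.89]
0.05 0 -180 [-0.18  0.38  1.84 -0.    0.92 -1.99]
0.05 0 -150 [-0.18  0.38  1.84 -0.    0.92 -2.52]
0.05 0 -120 None
0.05 0 -90 None
0.05 0 -60 [-0.18  0.38  1.84 -0.    0.92  2.2 ]
0.05 0 -30 [-0.18  0.38  1.84 -0.    0.92  1.67]
0.05 0 0 [-0.18  0.38  1.84 -0.    0.92  1.15]
0.05 0 30 [-0.18  0.38  1.84 -0.    0.92  0.62]
0.05 0 60 [-0.18  0.38  1.84 -0.    0.92  0.1 ]
0.05 0 90 [-0.18  0.38  1.84 -0.    0.92 -0.42]
0.05 0 120 [-0.18  0.38  1.84 -0.    0.92 -0.95]
0.05 0 150 [-0.18  0.38  1.84 -0.    0.92 -1.47]
0.05 0 180 [-0.18  0.38  1.84 -0.    0.92 -1.99]
-0.045 0 -180 [-0.33  0.44  1.74 -0.    0.96 -2.14]
-0.045 0 -150 None
-0.045 0 -120 None
-0.045 0 -90 None
-0.045 0 -60 [-0.33  0.44  1.74 -0.    0.96  2.05]
-0.045 0 -30 [-0.33  0.44  1.74 -0.    0.96  1.52]
-0.045 0 0 [-0.33  0.44  1.74 -0.    0.96  1.  ]
-0.045 0 30 [-0.33  0.44  1.74 -0.    0.96  0.48]
-0.045 0 60 [-0.33  0.44  1.74 -0.    0.96 -0.05]
-0.045 0 90 [-0.33  0.44  1.74 -0.    0.96 -0.57]
-0.045 0 120 [-0.33  0.44  1.74 -0.    0.96 -1.1 ]
-0.045 0 150 [-0.33  0.44  1.74 -0.    0.96 -1.62]
-0.045 0 180 [-0.33  0.44  1.74 -0.    0.96 -2.14]
```

```bash
python3 - <<'E'
from h import *
p=jig2w((0,.05+S0,.20),J0)
move_ptp(p,R(J0[2]+np.pi)); print(current_t(),current_tcp_pos(),current_q())
c=camera_model('wrist'); im=snapshot('wrist')
im=im[:,:,::-1].copy(); cv2.imwrite('pics/w1.png',im)
print(proj(c,[jig2w((0,.05+S0,.128),J0),jig2w((0,-.045+S0,.128),J0)]),current_ft_force(),current_ft_torque(),current_grip_width())
E
```

```text
2.3167 [ 0.51695307 -0.0294978   0.20005261] [-7.90673082e-02  2.52971765e-01  1.74286838e+00 -2.55671688e-04
  1.14560569e+00 -1.89190304e+00]
[[259.70614263 198.68307972]
 [137.71974481 198.73439437]] [ 0.31563143  0.30722703 -0.21519037] [-0.02712533  0.03933773 -0.04483904] 0.08553642424752872
```

View pics/w1.png

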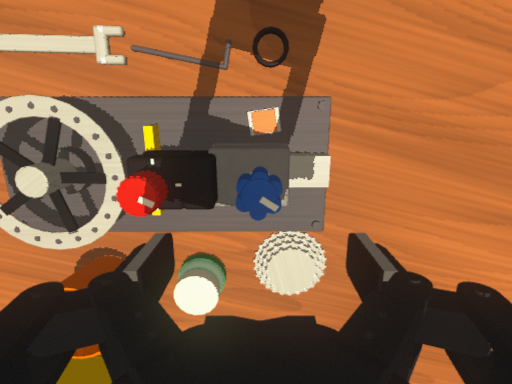

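```bash
python3 - <<'E'
from h import *
p=jig2w((0,.05+S0,.094),J0)
print(movel(p,R(J0[2]+np.pi),rate=.1,f_stop=8)); f0=current_ft_force(); print(f0)
print(grip(0.02,60)); print(current_t(),current_grip_width(),current_tcp_pos(),current_ft_force()-f0,current_ft_torque())
im=snapshot('wrist')
cv2.imwrite('pics/w2.png',im[:,:,::-1]); cv2.imwrite('pics/s2.png',snapshot('side')[:,:,::-1])
E
```

```text
False
[-0.63777189 -0.6165481  -0.29676993]
False
4.075 0.03837435829899399 [ 0.51726409 -0.0293365   0.09469061] [-0.42120678 -1.9789309   5.16042145] [-0.3165202   0.15647085  0.03606472]
```

View pics/w2.png

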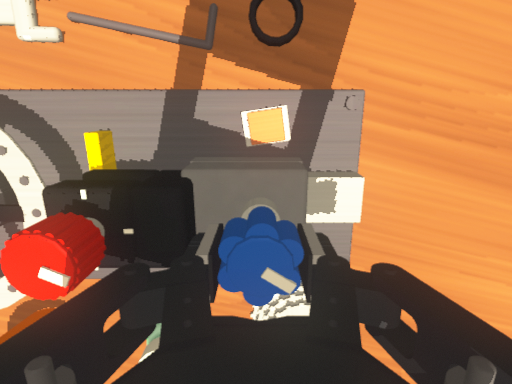

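View pics/s2.png

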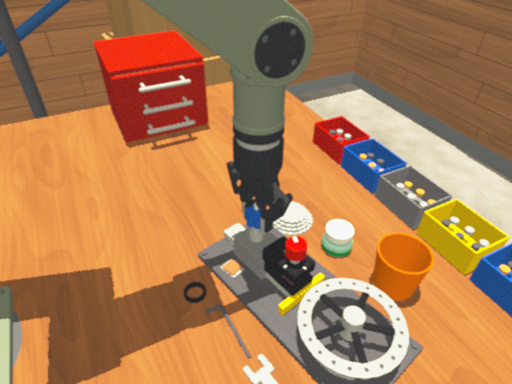

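```bash
python3 - <<'E'
from h import *
p0=current_tcp_pos(); u=np.array([np.sin(J0[2]),-np.cos(J0[2]),0])
print(movel(p0+u*.05,rate=.06,f_stop=22),(current_tcp_pos()-p0)@u,current_ft_force())
print(movel(p0+u*.068,rate=.02,f_stop=18)); p1=current_tcp_pos(); v=np.array([u[1],-u[0],0])
print(current_t(),(p1-p0)@u,(p1-p0)@v,p1,current_ft_force(),current_ft_force()@u,current_ft_force()@v,current_ft_torque(),current_grip_width())
cv2.imwrite('pics/s3.png',snapshot('side')[190:370,190:430,::-1].repeat(3,0).repeat(3,1));cv2.imwrite('pics/w3.png',snapshot('wrist')[:,:,::-1])
E
```

```text
False 0.048828216246706566 [-1.58763242  4.96822421  3.86825553]
True
5.7917 0.05667391092614202 3.619383414109621e-05 [ 0.53087691 -0.08432733  0.09473887] [-0.95134671  2.78153422  3.63194419] -2.9287692292881453 0.25358227112598697 [ 0.0317152  -0.06419896 -0.05650964] 0.03875323857466566
```

View pics/s3.png

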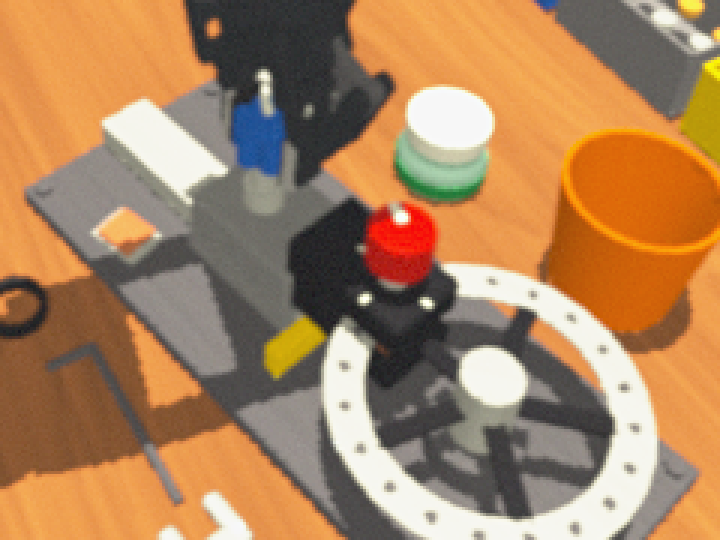

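View pics/w3.png

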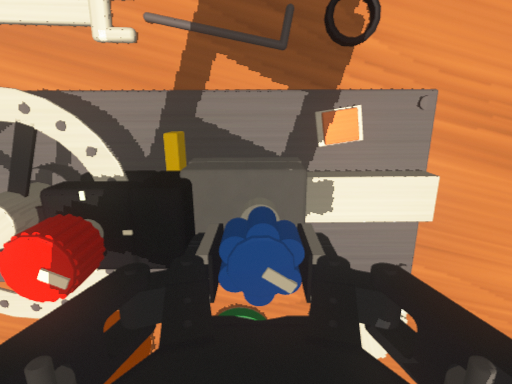

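```bash
python3 - <<'E'
from h import *
p0=current_tcp_pos(); u=np.array([np.sin(J0[2]),-np.cos(J0[2]),0])
print(movel(p0+u*.004,rate=.008,f_stop=14))
print((current_tcp_pos()-p0)@u,current_ft_force()@u,current_ft_force()[:2])
p0=current_tcp_pos();movel(p0+u*.0006,rate=.008);print((current_tcp_pos()-p0)@u,current_ft_force()@u, current_tcp_pos(),current_t(), current_q())
E
```

```text
True
-8.004819928416968e-05 -2.4107884768782775 [-0.49591177  2.36084056]
1.0594437858410136e-05 -4.670330735525994 [ 0.53082881 -0.08429776  0.0947389 ] 6.6333 [-0.18880038  0.3910162   1.83621039  0.02095846  0.92481723 -2.00934492]
```

```bash
cat >> h.py <<'E'
U=np.array([np.sin(J0[2]),-np.cos(J0[2]),0]); V=np.array([U[1],-U[0],0])
def turn(q0,target,step,tq,verbose=1):
    """sweep q6 from q0[5] in steps to target until |torque z about tcp| change > tq"""
    q=np.array(q0,float); n=0
    sg=np.sign(target-q[5])
    while sg*(target-q[5])>1e-6:
        q[5]+=sg*min(step,abs(target-q[5])); set_joints(q)
        f=current_ft_force(); t=current_ft_torque(); a=current_q()[5]; n+=1
        if verbose: print('t%.2f cmd%.3f q%.3f tz%.3f Fu%.1f Fv%.1f Fz%.1f w%.4f'%(current_t(),q[5],a,t[2],f@U,f@V,f[2],current_grip_width()))
        if abs(t[2])>tq or abs(q[5]-a)>0.12: return True,q
    return False,q
E
python3 - <<'E'
from h import *
p=current_tcp_pos(); q=inverse_kinematics(p+U*.0005,R(J0[2]+np.pi)); print(q,current_ft_torque())
print(turn(q,q[5]+1.0,.2,.5))
E
```

```text
[-1.79735205e-01  3.86968014e-01  1.84295094e+00 -4.44089210e-16
  9.11673702e-01 -1.99371383e+00] [ 0.09481412 -0.08783197  0.01993186]
t6.96 cmd-1.794 q-1.797 tz-0.083 Fu-1.6 Fv-0.3 Fz2.9 w0.0388
t7.27 cmd-1.594 q-1.598 tz-0.064 Fu-0.4 Fv0.9 Fz2.7 w0.0384
t7.58 cmd-1.394 q-1.399 tz-0.061 Fu1.7 Fv1.4 Fz3.2 w0.0385
t7.88 cmd-1.194 q-1.200 tz-0.038 Fu3.5 Fv2.4 Fz3.7 w0.0384
t8.19 cmd-0.994 q-0.999 tz0.139 Fu5.1 Fv3.4 Fz5.1 w0.0387
(False, array([-1.79735205e-01,  3.86968014e-01,  1.84295094e+00, -4.44089210e-16,
        9.11673702e-01, -9.93713832e-01]))
```

```bash
python3 - <<'E'
from h import *
def pr(): 
    f=current_ft_force(); print('t%.2f Fu%.1f Fv%.1f tz%.3f'%(current_t(),f@U,f@V,current_ft_torque()[2]), current_tcp_pos(), current_q()[5])
pr()
q=current_q(); 
for i in range(2):
    f=current_ft_force()
    th=J0[2]+np.pi-1.0
    p=current_tcp_pos(); movel(p+U*(.0006 if f@U>-2 else 0)+V*.0003*np.sign(f@V),rate=.01); pr()
q=inverse_kinematics(current_tcp_pos(),current_ee_rot())
E
```

```text
t8.19 Fu5.1 Fv3.4 tz0.139 [ 0.53053058 -0.08573587  0.09472198] -0.9989291016589334
t8.51 Fu-2.2 Fv-1.1 tz0.398 [ 0.53053077 -0.08579431  0.09473138] -0.9990378358879941
t8.76 Fu-1.1 Fv1.7 tz0.436 [ 0.53054425 -0.08577941  0.09471299] -0.9961321515230157
```

```bash
python3 - <<'E'
from h import *
p=current_tcp_pos(); q=inverse_kinematics(p,R(J0[2]+np.pi-1.0)); print(q,current_q())
print(turn(q,q[5]+.6,.1,.8))
cv2.imwrite('pics/w4.png',snapshot('wrist')[:,:,::-1])
E
```

```text
[-1.81694373e-01  3.86673413e-01  1.84353733e+00 -4.44089210e-16
  9.11381908e-01 -9.95672999e-01] [-1.81429421e-01  3.86928964e-01  1.84310046e+00 -5.65558820e-04
  9.12150684e-01 -9.96132152e-01]
t9.01 cmd-0.896 q-0.899 tz0.846 Fu-0.8 Fv1.3 Fz4.1 w0.0388
(True, array([-1.81694373e-01,  3.86673413e-01,  1.84353733e+00, -4.44089210e-16,
        9.11381908e-01, -8.95672999e-01]))
```

View pics/w4.png

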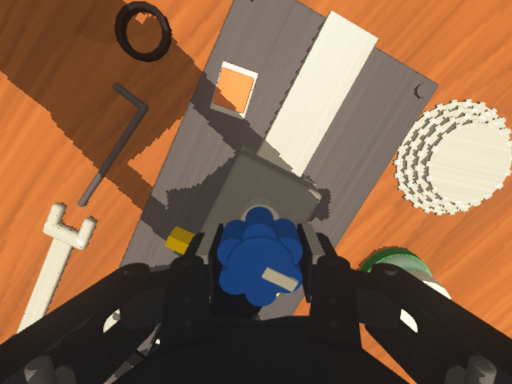

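```bash
python3 - <<'E'
from h import *
p1=np.array([.53083,-.0843]);p2=current_tcp_pos()[:2];w=current_ee_rot()[:2,1]
c=np.linalg.solve(np.array([U[:2],w]),[p1@U[:2],p2@w]); print(p2,w,c,(c-p2)@U[:2],(c-p2)@V[:2],jig2w((0,.05,0),J0))
cv2.imwrite('pics/t4.png',snapshot('top')[:,:,::-1])
grip(.085,60); print(current_t(),current_tcp_pos())
p=current_tcp_pos(); p[2]=.17; movel(p,rate=.15)
print(current_ft_force(),current_ft_torque())
cv2.imwrite('pics/s5.png',snapshot('side')[190:340,190:390,::-1].repeat(4,0).repeat(4,1))
E
```

```text
[ 0.53037052 -0.08583207] [0.75358676 0.65734822] [ 0.5293536  -0.08466628] -0.0013763538650636339 0.0007062761789689258 [ 0.53071733 -0.08463159  0.        ]
9.6333 [ 0.53057089 -0.08573117  0.09462509]
[ 1.26755210e-01 -7.02798880e-04 -7.29488671e-01] [ 0.01983761  0.05483012 -0.0030494 ]
```

View pics/s5.png

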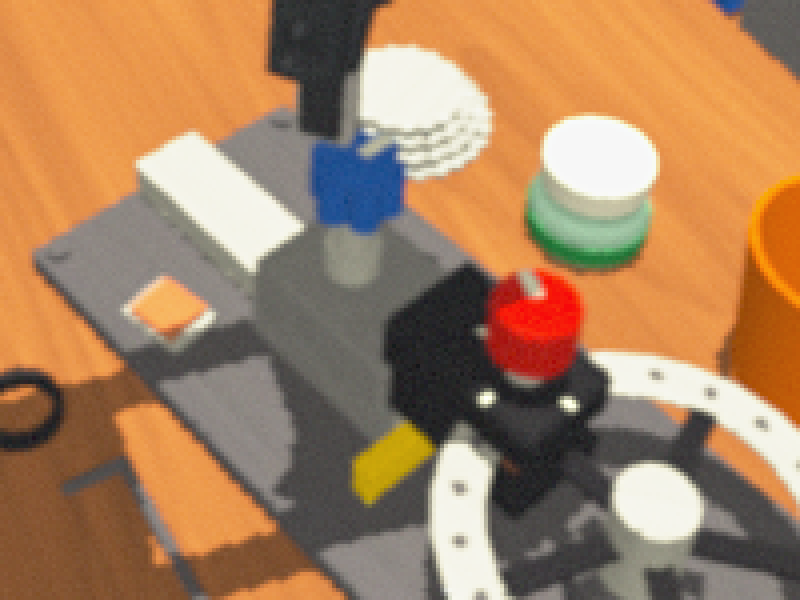

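```bash
python3 - <<'E'
from h import *
c=np.array([.53083,-.0843,0])+V*.0008
a=c+U*.095; a[2]=.19
movel(a,R(J0[2]+np.pi/2),rate=.12)
f0=current_ft_force(); t0=current_ft_torque(); print(current_t(),f0,t0,current_q())
a[2]=.096; print(movel(a,rate=.1,f_stop=8))
grip(.02,25)
f=current_ft_force()-f0;p=current_tcp_pos();print(current_t(),a,p,(p-a)@U,(p-a)@V,f@U,f@V,f[2],current_ft_torque()-t0,current_grip_width())
cv2.imwrite('pics/w6.png',snapshot('wrist')[:,:,::-1])
E
```

```text
11.2833 [-0.09579991  0.71131775  0.62662102] [-0.01107033  0.02408447 -0.03972807] [-3.28724692e-01  3.56881529e-01  1.61783077e+00  2.97183389e-04
  1.16822448e+00 -5.72640502e-01]
False
12.8917 [ 0.55292883 -0.17669741  0.096     ] [ 0.55232557 -0.17690416  0.0964569 ] 5.540384137042943e-05 0.0006352916050961025 0.7115266607809123 2.9722640635808695 4.860302038606858 [-0.145519    0.59302015  0.05870634] 0.032938723884516234
```

View pics/w6.png

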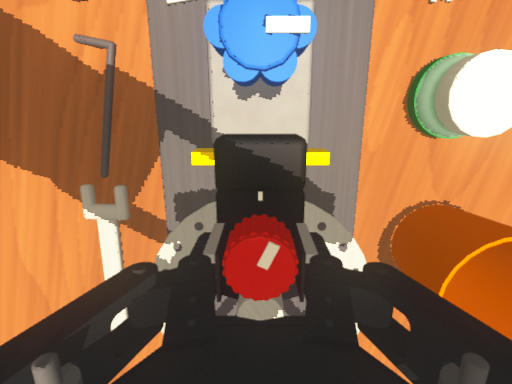

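```bash
python3 - <<'E'
from h import *
a=np.array([.53083,-.0843,0])+U*.0952+V*.0016; a[2]=.0962
movel(a,R(J0[2]+np.pi/2),rate=.01); grip(.02,60)
f=current_ft_force();print(current_t(),f@U,f@V,current_ft_torque())
q=inverse_kinematics(a,R(J0[2]+np.pi/2))
print(turn(q,q[5]+1.4,.2,.35))
E
```

```text
13.4083 -1.3129965667053618 1.45489172726441 [ 0.14047362  0.37173252 -0.00263777]
t13.72 cmd-0.373 q-0.373 tz-0.018 Fu-2.2 Fv1.6 Fz6.0 w0.0329
t14.03 cmd-0.173 q-0.173 tz-0.058 Fu-1.4 Fv1.1 Fz5.1 w0.0325
t14.33 cmd0.027 q0.027 tz-0.060 Fu-0.4 Fv2.1 Fz5.5 w0.0325
t14.64 cmd0.227 q0.227 tz-0.035 Fu-1.2 Fv2.2 Fz5.4 w0.0327
t14.95 cmd0.427 q0.427 tz-0.074 Fu-0.3 Fv2.5 Fz6.2 w0.0326
t15.26 cmd0.627 q0.625 tz0.759 Fu-0.7 Fv2.8 Fz6.8 w0.0327
(True, array([-3.30159344e-01,  4.42314238e-01,  1.74186640e+00, -4.44089210e-16,
        9.57412020e-01,  6.26658356e-01]))
```

```bash
python3 - <<'E'
from h import *
cv2.imwrite('pics/w7.png',snapshot('wrist')[:,:,::-1])
q=np.array([-3.30159344e-01,  4.42314238e-01,  1.74186640e+00, 0,9.57412020e-01,  6.26658356e-01])
for g in np.arange(.6,.14,-.03):
    q[5]=g; set_joints(q); dwell(.08); f=current_ft_force()
    print('t%.2f q%.4f tz%.3f Fu%.1f Fv%.1f'%(current_t(),current_q()[5],current_ft_torque()[2],f@U,f@V))
cv2.imwrite('pics/w8.png',snapshot('wrist')[:,:,::-1])
a=np.hstack([cv2.imread(f'pics/w{i}.png')[150:350,160:360] for i in (6,7,8)]); cv2.imwrite('pics/cmp.png',cv2.resize(a,(798,266)))
E
```

```text
t15.64 q0.5997 tz0.118 Fu-0.9 Fv3.8
t15.97 q0.5699 tz0.062 Fu-0.1 Fv4.8
t16.31 q0.5399 tz0.030 Fu-0.0 Fv3.5
t16.64 q0.5099 tz0.096 Fu-0.6 Fv3.8
t16.98 q0.4799 tz0.051 Fu0.5 Fv2.6
t17.31 q0.4499 tz0.083 Fu1.0 Fv3.5
t17.64 q0.4200 tz0.080 Fu0.4 Fv3.7
t17.98 q0.3899 tz0.097 Fu-0.2 Fv3.1
t18.31 q0.3599 tz0.079 Fu0.3 Fv3.5
t18.64 q0.3299 tz0.072 Fu0.2 Fv3.0
t18.98 q0.2999 tz0.091 Fu-0.6 Fv3.1
t19.31 q0.2699 tz0.047 Fu-0.1 Fv3.4
t19.64 q0.2399 tz0.112 Fu-0.2 Fv3.6
t19.98 q0.2099 tz0.031 Fu-0.5 Fv3.7
t20.31 q0.1799 tz0.050 Fu-0.2 Fv3.4
t20.64 q0.1499 tz0.005 Fu0.0 Fv2.6
```

View pics/cmp.png

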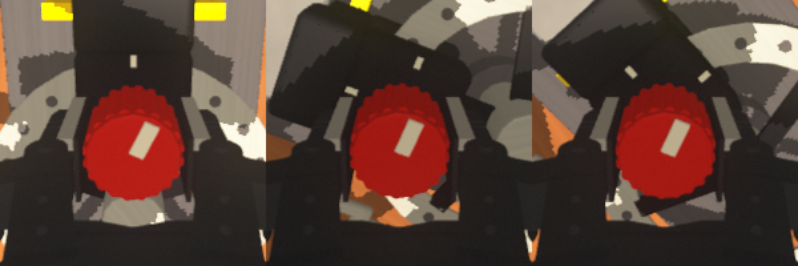

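```bash
python3 - <<'E'
import cv2,numpy as np
for i in (6,7,8):
    im=cv2.imread(f'pics/w{i}.png')[225:290,230:295].astype(int)
    m=((im[:,:,1]>100)&(im[:,:,0]>80)).astype(np.uint8)
    n,l,s,c=cv2.connectedComponentsWithStats(m); 
    k=1+np.argmin([np.hypot(*(c[j]-[38,30]))+ (99 if s[j,4]<40 else 0) for j in range(1,n)])
    M=cv2.moments((l==k).astype(np.uint8),True); print(i,s[k],c[k],.5*np.arctan2(2*M['mu11'],M['mu20']-M['mu02']))
E
```

```text
6 [ 27  16  23  29 353] [38.0368272  30.22096317] -1.061188281639435
7 [ 27  14  22  29 334] [37.19461078 28.09281437] -1.124944594100117
8 [ 27  15  22  28 335] [37.32537313 28.11343284] -1.1045393174662732
```

```bash
python3 - <<'E'
from h import *
q=np.array([-3.30159344e-01,  4.42314238e-01,  1.74186640e+00, 0,9.57412020e-01,  .15])
print(turn(q,-.971,.15,.5))
dwell(.3); print(current_q(),current_tcp_pos())
cv2.imwrite('pics/w9.png',snapshot('wrist')[:,:,::-1]); cv2.imwrite('pics/s9.png',snapshot('side')[190:370,190:430,::-1].repeat(3,0).repeat(3,1))
# pointer true azimuth from each wrist image is computed with this camera model
import pickle; pickle.dump((camera_model('wrist'),current_tcp_pos(),current_ee_rot()),open('c9.pkl','wb'))
E
```

```text
t20.96 cmd0.000 q-0.000 tz0.045 Fu0.5 Fv3.0 Fz5.6 w0.0327
t21.23 cmd-0.150 q-0.150 tz0.132 Fu0.4 Fv2.9 Fz5.9 w0.0326
t21.49 cmd-0.300 q-0.300 tz0.042 Fu0.2 Fv2.6 Fz5.1 w0.0323
t21.76 cmd-0.450 q-0.450 tz0.058 Fu0.7 Fv1.8 Fz5.8 w0.0327
t22.02 cmd-0.600 q-0.598 tz0.064 Fu1.0 Fv1.9 Fz5.8 w0.0326
t22.29 cmd-0.750 q-0.747 tz0.015 Fu1.0 Fv2.4 Fz4.1 w0.0325
t22.56 cmd-0.900 q-0.895 tz0.043 Fu0.4 Fv1.8 Fz4.4 w0.0327
t22.81 cmd-0.971 q-0.966 tz0.077 Fu0.9 Fv1.9 Fz5.0 w0.0322
(False, array([-0.33015934,  0.44231424,  1.7418664 ,  0.        ,  0.95741202,
       -0.971     ]))
[-3.30274199e-01  4.42015196e-01  1.74102995e+00 -6.67652615e-04
  9.56833553e-01 -9.65824306e-01] [ 0.5527684  -0.17753287  0.09664712]
```

View pics/w9.png

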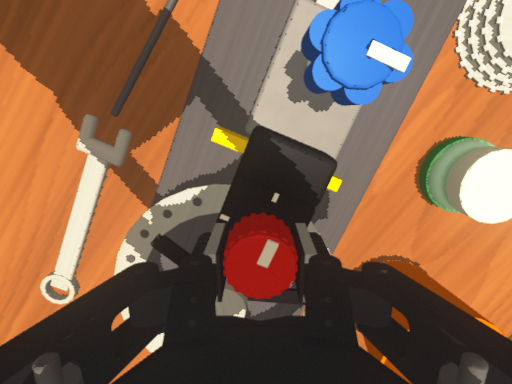

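View pics/s9.png

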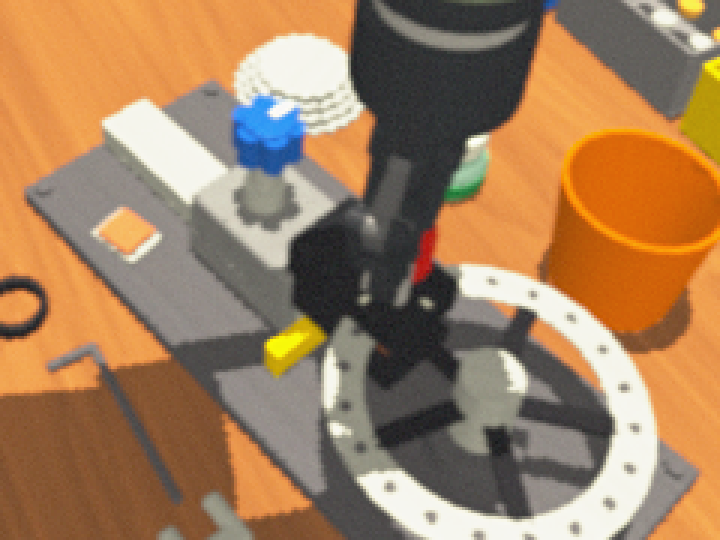

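```bash
python3 - <<'E'
from h import *
c=camera_model('wrist'); im=cv2.imread('pics/w9.png').astype(int)
def az(x0,y0,x1,y1):
    s=im[y0:y1,x0:x1]; m=((s.min(2)>90)).astype(np.uint8)
    n,l,st,cc=cv2.connectedComponentsWithStats(m); k=1+np.argmax(st[1:,4])
    vs,us=np.nonzero(l==k); uv=np.c_[us+x0,vs+y0]
    d=np.c_[(uv[:,0]-c['cx'])/c['fx'],(uv[:,1]-c['cy'])/c['fy'],np.ones(len(uv))]@c['orientation'].T
    P=c['origin']+d*((.1285-c['origin'][2])/d[:,2])[:,None]; P=P[:,:2]
    w,v=np.linalg.eigh(np.cov(P.T)); e=v[:,1]; rel=np.degrees(np.arctan2(e[1],e[0])-J0[2]-np.pi/2)
    print(len(uv),P.mean(0),'pointer vs jig +y deg (mod180)',(rel+90)%180-90, np.sqrt(w))
az(245,235,285,275); az(360,30,415,80)
E
```

```text
327 [ 0.55044543 -0.16874752] pointer vs jig +y deg (mod180) -0.9444320162023132 [0.00151577 0.00357054]
1099 [ 0.54033045 -0.08021001] pointer vs jig +y deg (mod180) -84.59835340978645 [0.00325351 0.00522533]
```

```bash
python3 - <<'E'
import re
from h import *
c=camera_model('wrist'); im=cv2.imread('pics/w9.png').astype(int)
for (x0,y0,x1,y1) in [(245,235,285,275),(360,30,415,80)]:
    s=im[y0:y1,x0:x1]; sat=s.max(2)-s.min(2)
    m=((s.min(2)>110)&(sat<50)).astype(np.uint8)
    n,l,st,cc=cv2.connectedComponentsWithStats(m); k=1+np.argmax(st[1:,4]); uv=np.argwhere(l==k)[:,::-1]+[x0,y0]
    d=np.c_[(uv[:,0]-c['cx'])/c['fx'],(uv[:,1]-c['cy'])/c['fy'],np.ones(len(uv))]@c['orientation'].T
    P=(c['origin']+d*((.1285-c['origin'][2])/d[:,2])[:,None])[:,:2]
    r=cv2.minAreaRect((P*1e4).astype(np.float32)); w,v=np.linalg.eigh(np.cov(P.T)); e=v[:,1]
    print(len(uv),st[k],np.sqrt(w),(np.degrees(np.arctan2(e[1],e[0])-J0[2]))%180-90, r)
E
```

```text
272 [ 13   5  20  27 272] [0.00131522 0.00343081] -0.8339910734533049 ((5503.75634765625, -1687.31787109375), (44.48985290527344, 118.77906036376953), 12.6885986328125)
730 [  6  10  45  33 730] [0.00157259 0.00447343] 89.80854603440602 ((5385.6630859375, -817.5604248046875), (154.7843780517578, 54.5816535949707), 13.439196586608887)
```

```bash
python3 - <<'E'
from h import *
q=np.array([-3.30159344e-01,  4.42314238e-01,  1.74186640e+00, 0,9.57412020e-01,  -.979]); set_joints(q); dwell(.2)
p=current_tcp_pos(); Rk=current_ee_rot(); f=current_ft_force(); print(p,f@U,f@V,current_q()[5])
print(movel(p+U*.0015,rate=.006,f_stop=11)); p2=current_tcp_pos(); f=current_ft_force(); print((p2-p)@U,f@U,f@V)
dwell(.5); f=current_ft_force(); print((current_tcp_pos()-p)@U,f@U,f@V,current_ft_torque(),current_q()[5],current_q()[0],current_grip_width(),current_t())
cv2.imwrite('pics/w10.png',snapshot('wrist')[:,:,::-1]); cv2.imwrite('pics/s10.png',snapshot('side')[190:370,190:430,::-1].repeat(3,0).repeat(3,1))
c=camera_model('wrist'); im=cv2.imread('pics/w10.png').astype(int)
for (x0,y0,x1,y1) in [(245,235,285,275),(355,30,415,80)]:
    s=im[y0:y1,x0:x1]; sat=s.max(2)-s.min(2)
    m=((s.min(2)>110)&(sat<50)).astype(np.uint8)
    n,l,st,cc=cv2.connectedComponentsWithStats(m); k=1+np.argmax(st[1:,4]); uv=np.argwhere(l==k)[:,::-1]+[x0,y0]
    d=np.c_[(uv[:,0]-c['cx'])/c['fx'],(uv[:,1]-c['cy'])/c['fy'],np.ones(len(uv))]@c['orientation'].T
    P=(c['origin']+d*((.1285-c['origin'][2])/d[:,2])[:,None])[:,:2]
    w,v=np.linalg.eigh(np.cov(P.T)); e=v[:,1]
    print(len(uv),(np.degrees(np.arctan2(e[1],e[0])-J0[2]))%180-90)
E
```

```text
[ 0.55275459 -0.17754688  0.09662655] 0.3198434321568087 1.4450465705031315 -0.9738133274449339
False
1.8678581815035064e-05 -4.098393795254469 0.9769699230087351
1.9436046622916287e-05 -4.708742525757426 1.1164986319019072 [ 0.58632536  0.29240039 -0.06815894] -0.9775528653512415 -0.3318330459423904 0.03247330275756307 24.6667
272 -0.15369539446582792
720 89.61029766074893
```

View pics/s10.png

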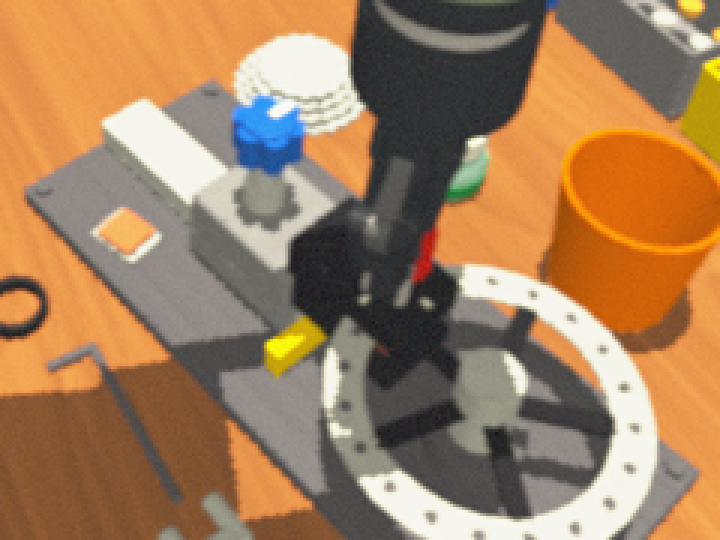

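View pics/w10.png

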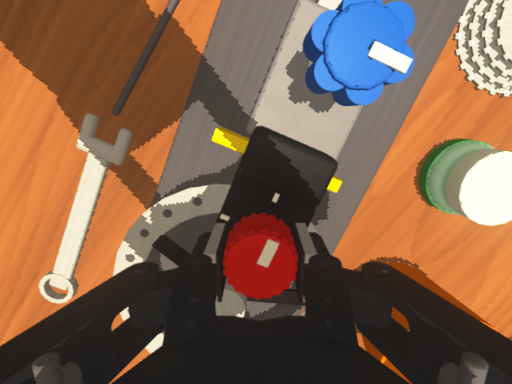

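```bash
python3 - <<'E'
from h import *
p=current_tcp_pos(); f0=current_ft_force()
print(movel(p+U*.004,rate=.01,f_stop=13)); f=current_ft_force(); print((current_tcp_pos()-p)@U,f@U,f@V)
dwell(.4); f=current_ft_force(); print((current_tcp_pos()-p)@U,f@U,f@V,current_ft_torque()[2],current_q()[5],current_grip_width(),current_t())
E
```

```text
False
6.002320716501469e-05 -12.588834929556803 0.15469982640920188
5.024162323180302e-05 -12.692598723553978 -0.6994083890574662 -0.0340817791610464 -0.9812321025655676 0.03262233755370056 25.5667
```

```bash
python3 - <<'E'
from h import *
p=current_tcp_pos()
qd=np.array([-3.30159344e-01,  4.42314238e-01,  1.74186640e+00, 0,9.57412020e-01,  -.979]); set_joints(qd); dwell(.3)
f=current_ft_force(); Rk=current_ee_rot(); th=np.arctan2(Rk[1,0],Rk[0,0])
# seat: d=90deg orientation at q6=q0 => th(seat)=J0+pi/2-(.600-q0)
q0=inverse_kinematics(np.array([0.5531,-.1771,.0962]),R(J0[2]+np.pi/2))
print((current_tcp_pos()-p)@U,f@U,f@V,current_ft_torque()[2],current_q()[5],'backoff',th-(J0[2]+np.pi/2-(.600+.573)),current_grip_width(),current_t(),q0[5])
finish_job()
E
```

```text
-0.0010057433116431682 -1.8627890240461313 1.796341589788777 -0.0005978639393248372 -0.9751933672550637 backoff 1.5747559962906132 0.032612089074413236 26.1167 -0.5728652393410236
the job is handed in; nothing more can be done
```

I handed the job in at 26 s with the gripper still holding the red adjuster, but the last reading leaves it uncertain whether the carriage is still exactly home.

- **Carriage:** I pulled it by the clamp knob onto the yellow stop. Pushing it stopward with 12.7 N after the back-off moved it only 0.05 mm, so it was home then.
- **Clamp:** I turned it clockwise to its hard stop. The torque was 0.85 N m, against about 0.08 N m of friction. Its pointer ended square to the rail.
- **Adjuster:** I turned it clockwise until the pad seated, at about 0.76 N m. It slipped about 0.05 rad in the fingers, so I took zero from the point where the torque let go as I backed off. It stands about 1.575 rad off the seat by arm angle, against a target of 1.571. The pointer was within 0.2° of the rail line at the last picture, taken before that push.
- **Other things:** The last pictures showed nothing else on the bench moved.

**Check that disagreed:** I eased off that push by returning to the earlier joint command, in the same script that handed the job in. The tool then read 1.0 mm farther from the stop than during the push. The same command had held it within about 0.1 mm of there before. The remaining 1.9 N reaction on the tool still meant it was pressing toward the stop, but I took no further picture. The carriage may have been drawn back by up to about 1 mm. I should have checked that reading before handing in.

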